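# Stand the fallen lantern up and close the row

### The job

The red lantern has fallen over in the display lane: stand it upright on its base in the lane and slide it along until it is closed up against the nearest of the two standing lanterns, square in the row. Treat it gently, without dropping or flinging it, do not shove or tip the standing lanterns, and leave the jar and the little tree alone.

Things in the scene. Friction and masses are not known exactly. Their poses are not given: they have to be found in the camera images.
- lane: Fixed wooden display lane, 104 mm wide (x), 520 mm long (y). Origin: centre of its underside, on the table. Floor top 10 mm above the table; side rails 12 mm thick, tops 24 mm above the table, leave a channel 80 mm wide; a 50 mm tall stop, 12 mm thick, closes the -y end, where two lanterns stand; the +y end is open.
- red_lantern: Red craft lantern, fallen: it lies on a flat side in the lane, underside towards the standing lanterns, handle towards the lane's open end. Closed, flat-sided body with frosted panes, 70 x 70 mm, 120 mm tall, plus a fixed steel bail handle on top (165 mm overall); about 0.35 kg. Origin: centre of the underside; z runs from underside to handle.
- red_lantern_bar (a point): Centre of the red lantern's handle crossbar, 160 mm from the underside: a stiff dark bar 10 mm round, 54 mm long along x, on two legs, with a 35 mm opening between bar and roof. Lying, it is level, across the lane, 35 mm above the lane floor. z points away from the lantern.
- green_lantern: Green craft lantern, standing in the lane beside the other (either may be nearer the stop). Closed, flat-sided body with frosted panes, 70 x 70 mm, 120 mm tall, plus a fixed steel bail handle on top (165 mm overall); about 0.35 kg. Origin: centre of the underside; z runs from underside to handle.
- white_lantern: White craft lantern, standing in the lane beside the other (either may be nearer the stop). Closed, flat-sided body with frosted panes, 70 x 70 mm, 120 mm tall, plus a fixed steel bail handle on top (165 mm overall); about 0.35 kg. Origin: centre of the underside; z runs from underside to handle.
- jar: Bystander: closed amber jar with a brass lid, 68 mm across and 95 mm tall, standing on the table beyond the lane. Origin: centre of its underside.
- tree: Bystander: green cone-shaped toy tree, 72 mm across and 120 mm tall, standing on the table beyond the lane. Origin: centre of its underside.
Mind the look-alikes: they are no part of the job. Leave any orange or yellow look-alike of the red_lantern alone.

How it is judged:
By the outcome, as a careful person would: the job done as asked, in the order asked, and still so for the second after the job is handed in, with the robot touching nothing.
It also fails if it takes over 51 s, if anything falls off the work surface, if the arm or the gripper's body presses on something with over 40 N, if the wrist force passes 120 N, or if a joint passes its speed limit or range.

### The arm

A 7-joint arm with a two-finger parallel gripper is mounted at the origin on the work surface. World frame = base frame: x ahead of the robot, y to its left, z up, the work surface at z = 0. Lengths are in m, angles in rad, forces in N, time in s.
With the tool pointing down it reaches from about 0.4 to 0.85 m from the base axis. Payload 4.5 kg.
Tool frame: the origin (TCP) lies between the finger pads; the fingertips stand 11 mm ahead of it and the grasp point (between the pads) lies 8 mm behind it (r.tip_reach is the distance from the TCP to the fingertips, in m); x points along the fingers, y is the direction in which the jaws open and shut, and the axes are right-handed (so a half turn about x gives the same grasp; the last joint's range is limited). The gripper opens to 88 mm and grips with 3 to 60 N. Pads are 18 mm wide; open, the fingers measure 123 mm over their backs; the gripper's body (75 mm by 187 mm) begins 45 mm behind the grasp point.
Start: joints at [1.181, 0.689, -0.195, 1.565, 0.157, 0.902, -0.215], TCP at [0.257, -0.57, 0.25] pointing down, gripper open.
Joint ranges: [-3.01, 3.01], [-0.46, 2.08], [-1.47, 1.51], [0.13, 2.56], [-1, 4.14], [0.04, 2.09], [-2.66, 2.66]. Speed limits (rad/s): [2.57, 2.57, 3.14, 3.14, 3.14, 3.14, 3.14].

### API

Orientations are given as a unit quaternion [x, y, z, w].
In Python, from plant import r gives the robot as it stands.
- The arm moves only by the tool drive_tool, never from a script. Its argument "deltas" is a list of rows, each a list of 3 entries, a list of its own where there are three numbers: the turn, a rotation vector about the tool's x, y, z in degrees, then the shift along the tool's x, y, z in cm, then the finger opening in cm, from 0 to 8.81. A call has 1 to 12 rows; each row shifts and turns the commanded pose from where the row before left it, along the tool's axes as they then stand; what a row does not reach is not made up. A row lasts 1/12 s, in which the tool goes at most 41.7 mm and 7.16 degrees, less where a joint would pass 70% of its speed; a pose out of reach is approached as far as the arm can. A call is refused whole if a number of a shift passes 4.17 or a number of a turn 7.16, either way. A call with a gripper value outside its range is refused whole. The fingers move at their own pace and stop on an object; "force" is the grip in N (left out, the last holds). Time passes only in rows, so rows that do not move let the fingers close. It gives the time, the measured TCP pose, the force and the opening at its end, in the units of the state.
- r.get_state(): the state, without advancing time (a new reading comes with each control period).
- r.snapshot(name): name is "side" or "top" or "wrist"; returns a dict with "color" (400x640x3 uint8, red, green, blue), "fov_y" (degrees; the focal length in pixels is half the picture's height over the tangent of half this angle, whatever the lens; pixels are square), "cx", "cy" (the principal point, pixels), "extrinsics" (4x4, takes a point from world to camera coordinates); the wrist camera has in their place "tool_from_camera" (4x4, takes a point from camera to tool coordinates, whose origin is the TCP and whose axes are the tool frame's). Camera axes: x right, y up, looking along -z (the intrinsics and any distortion apply to the point x, -y, -z); pixel columns grow to the right and rows downward; lengths in m; the calibration is good to about 2 mm. A picture is of the moment at which its call begins: read the wrist's pose just before it. There is no depth.
- r.finish_job(): hands the job in, once; it reports no verdict.
The state is a dict: "clock": time; "q": joint angles; "qd": joint speeds; "joint_torque": joint torques, N m; "tool_pos": TCP position; "eef_rot": TCP orientation; "contact_force": force on the tool from outside, world axes, zero at the start; "moment": the same for the moment, N m; "opening": opening from 0.0 (shut) to 1.0 (fully open).
Only numpy, scipy, OpenCV 4.12 (cv2) and the standard library are available. Lean on these libraries where they do the work, as an engineer would, in place of code of your own. Each camera call takes 0.05 s, during which the arm holds its last target. There are 200 camera calls.

## Working session

There is one attempt and no reset: what is moved stays moved. The work goes in short steps, Python scripts to look and compute and a tool call to move; the robot and the scene stay as the last step left them, time stands still between calls to the robot, and variables do not carry over. Pictures are saved under pics/ and viewed, about 8 in all and at most 12, crops included, and the job is handed in when it is done.

Besides the shell and the picture viewer there is one more tool, called after "Emit:" by a JSON object that holds its "api" and its "payload", one argument or row to a line. drive_tool: Moves the arm, as the interface text tells. Its arguments: {"type":"object","properties":{"deltas":{"type":"array","items":{"type":"array"}},"force":{"type":"number"}},"required":["deltas"]}

```bash
mkdir -p pics; ls; python3 - <<'E'
from plant import r
import cv2,numpy as np
s=r.get_state();print(s)
for n in ("side","top"):
    d=r.snapshot(n);cv2.imwrite(f"pics/{n}1.png",d["color"][:,:,::-1]);print(n,{k:v for k,v in d.items() if k!="color"})
d=r.snapshot("wrist");print({k:v for k,v in d.items() if k!="color"})
E
```

```text
pics
{'clock': 0.0, 'q': array([ 1.18080364,  0.68995322, -0.19451793,  1.56634747,  0.15730135,
        0.90245056, -0.21511092]), 'qd': array([ 0.00047056,  0.00052013, -0.00048633,  0.00309089, -0.00237137,
        0.00068686, -0.00294972]), 'joint_torque': array([-4.49623049e-04, -5.27568662e+01, -1.26730945e+00, -1.53430456e+01,
       -5.27472713e-02,  6.70788431e-03,  1.38703103e-04]), 'tool_pos': array([ 0.25672696, -0.5691824 ,  0.24892837]), 'eef_rot': array([-0.69111166, -0.14934151,  0.69145928, -0.14814134]), 'contact_force': array([-0.81090243,  0.25167669,  0.11900539]), 'moment': array([-0.04148452,  0.01414081, -0.0602874 ]), 'opening': 1.0005577267149164}
side {'fov_y': 46.16651514284358, 'cx': 319.94486346976447, 'cy': 199.62545923364414, 'extrinsics': array([[-0.99811648, -0.05934778,  0.01553488,  0.50522353],
       [ 0.0497199 , -0.63423579,  0.7715393 , -0.03716007],
       [-0.03593637,  0.77085848,  0.63599196, -1.35307571],
       [ 0.        ,  0.        ,  0.        ,  1.        ]])}
top {'fov_y': 57.98736389132048, 'cx': 319.59797251877916, 'cy': 200.17867698564032, 'extrinsics': array([[-6.57434726e-05, -9.99954173e-01, -9.57323475e-03,
         8.22067692e-02],
       [ 9.82077987e-01, -1.86887764e-03,  1.88465741e-01,
        -5.29033759e-01],
       [-1.88474995e-01, -9.38927271e-03,  9.82033104e-01,
        -7.64723116e-01],
       [ 0.00000000e+00,  0.00000000e+00,  0.00000000e+00,
         1.00000000e+00]])}
{'fov_y': 58.84858225239722, 'cx': 318.8114238737099, 'cy': 199.30532338795695, 'tool_from_camera': array([[ 4.14132427e-04,  2.88537220e-01, -9.57468590e-01,
        -1.35920779e-01],
       [ 9.99999659e-01, -8.03824244e-04,  1.90292480e-04,
         5.12568564e-04],
       [-7.14730002e-04, -9.57468342e-01, -2.88537455e-01,
        -7.31391556e-02],
       [ 0.00000000e+00,  0.00000000e+00,  0.00000000e+00,
         1.00000000e+00]])}
```

View pics/top1.png

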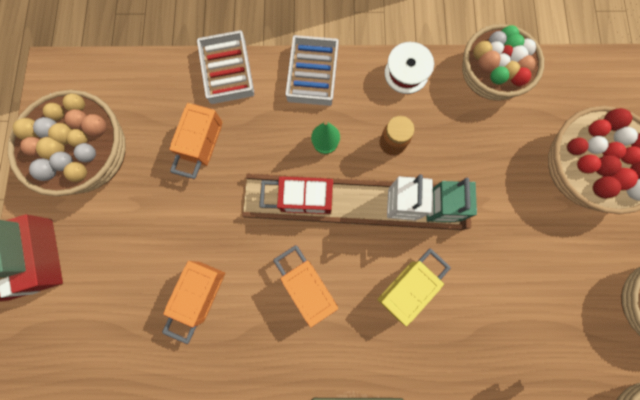

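View pics/side1.png

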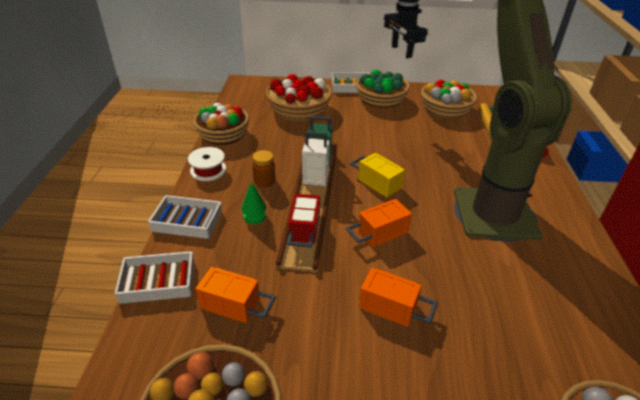

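The top view shows the candidates: red in the lane at (305,195), orange at (195,135), (195,293) and (305,290), yellow at (412,292), and a red box at (30,255). The fallen red one in the lane is the target. White at (412,197) is the nearest standing lantern, with green at (453,202) by the stop.

```bash
cat > h.py <<'E'
import numpy as np,cv2
from scipy.spatial.transform import Rotation as R
from plant import r
def cam(d,s=None):
    f=200/np.tan(np.radians(d["fov_y"]/2))
    if "extrinsics" in d: T=np.linalg.inv(d["extrinsics"])
    else:
        W=np.eye(4);W[:3,:3]=R.from_quat(s["eef_rot"]).as_matrix();W[:3,3]=s["tool_pos"];T=W@d["tool_from_camera"]
    return f,d["cx"],d["cy"],T
def ray(c,u,v,z):
    f,cx,cy,T=c
    w=T[:3,:3]@np.array([(u-cx)/f,-(v-cy)/f,-1]);o=T[:3,3]
    return o+w*(z-o[2])/w[2]
def proj(c,p):
    f,cx,cy,T=c
    q=np.linalg.inv(T)@np.append(p,1);return np.array([cx-f*q[0]/q[2],cy+f*q[1]/q[2]])
E
python3 - <<'E'
from h import *
d=r.snapshot("top");c=cam(d);im=d["color"]
x0,y0=235,165
cr=cv2.resize(im[y0:240,x0:485],None,fx=3.2,fy=3.2,interpolation=cv2.INTER_CUBIC)
cv2.imwrite("pics/crop1.png",cr[:,:,::-1])
h=cv2.cvtColor(im,cv2.COLOR_RGB2HSV)
m=((h[...,0]<6)|(h[...,0]>172))&(h[...,1]>150)&(h[...,2]>60)
k=np.zeros(m.shape,bool);k[170:225,265:345]=1
v,u=np.nonzero(m&k);print("red bbox",u.min(),u.max(),v.min(),v.max())
for a,b in((u.min(),v.min()),(u.max()+1,v.min()),(u.min(),v.max()+1),(u.max()+1,v.max()+1)):print(ray(c,a,b,.08).round(4))
E
```

```text
red bbox 277 332 177 212
[0.5757 0.1754 0.08  ]
[0.5754 0.0519 0.08  ]
[0.4954 0.1736 0.08  ]
[0.4952 0.0524 0.08  ]
```

View pics/crop1.png

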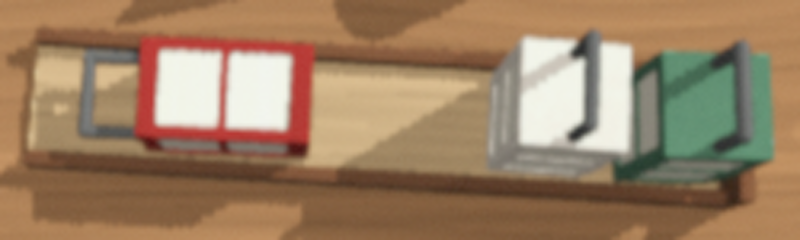

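The crop confirms it: the red lantern lies in the lane with its handle bar at crop (87,93) and its base at crop x≈311. White's near roof edge is at crop x≈520, green stands against the stop, and the lane is yawed about 3°.

```bash
python3 - <<'E'
from h import *
d=r.snapshot("top");c=cam(d)
def P(n,a,b,z):
    p=ray(c,235+a/3.2,165+b/3.2,z);print(n,p.round(4));return p
A=P("lane L far",38,28,.024);B=P("lane L near",27,166,.024);C=P("lane R near",742,205,.024)
P("rail far R",490,62,.024)
print("yaw from near rail",np.degrees(np.arctan2(-(B-C)[0],(B-C)[1])))
for n,a,b in(("roof far",140,37),("base far",313,43),("roof near",138,135),("base near",308,142)):P("red "+n,a,b,.08)
P("bar far",90,52,.045);P("bar near",86,135,.045)
for n,a,b in(("nf",523,36),("sf",633,42),("sn",630,158)):P("white "+n,a,b,.13)
P("wbar f",594,35,.175);P("wbar n",575,135,.175)
for n,a,b in(("sf",773,55),("sn",772,162),("nf",663,52)):P("green "+n,a,b,.13)
E
```

```text
lane L far [0.5984 0.2545 0.024 ]
lane L near [0.4952 0.2586 0.024 ]
lane R near [ 0.4662 -0.2554  0.024 ]
rail far R [ 0.5718 -0.0791  0.024 ]
yaw from near rail -3.220369470248762
red roof far [0.5767 0.1716 0.08  ]
red base far [0.5722 0.0523 0.08  ]
red roof near [0.5082 0.1715 0.08  ]
red base near [0.5032 0.0562 0.08  ]
bar far [0.5748 0.2118 0.045 ]
bar near [0.5143 0.2128 0.045 ]
white nf [ 0.5637 -0.0813  0.13  ]
white sf [ 0.5596 -0.1516  0.13  ]
white sn [ 0.4843 -0.1452  0.13  ]
wbar f [ 0.5525 -0.1143  0.175 ]
wbar n [ 0.4914 -0.0999  0.175 ]
green sf [ 0.5508 -0.2403  0.13  ]
green sn [ 0.4817 -0.234   0.13  ]
green nf [ 0.5529 -0.1703  0.13  ]
```

```bash
cat >> h.py <<'E'
def goto(p,yd,xd=(0,0,-1)):
    "rotation vector (deg) and, after it, the shift (cm) in tool axes to reach TCP p with jaw axis yd"
    s=r.get_state();M=R.from_quat(s["eef_rot"]).as_matrix()
    best=None
    for sg in(1,-1):
        x=np.array(xd,float);x/=np.linalg.norm(x);y=sg*np.array(yd,float);y-=x*(x@y);y/=np.linalg.norm(y);N=np.c_[x,y,np.cross(x,y)]
        w=R.from_matrix(M.T@N).as_rotvec(degrees=True);t=N.T@(np.array(p)-s["tool_pos"])*100
        print("sg",sg,"turn",w.round(2),"shift",t.round(2),"rows",np.abs(w).max()/7.16,np.abs(t).max()/4.17)
E
python3 - <<'E'
from h import *
s=r.get_state();print(R.from_quat(s["eef_rot"]).as_matrix().round(3))
goto([.5445,.2123,.22],[.056,.998,0])
E
```

```text
[[-0.     0.411 -0.912]
 [ 0.001 -0.912 -0.411]
 [-1.    -0.001  0.   ]]
sg 1 turn [-1.525e+02 -6.000e-02  2.000e-02] shift [ 2.93 79.67 24.34] rows 21.299491330909813 19.104870664944187
sg -1 turn [2.75e+01 2.00e-02 4.00e-02] shift [  2.93 -79.67 -24.34] rows 3.8401717856965316 19.104870664944187
```

Emit:
{"api": "drive_tool", "payload": {
  "deltas": [
    [[6.87,0,0],[0,0,0],6],
    [[6.87,0,0],[0,0,0],6],
    [[6.87,0,0],[0,0,0],6],
    [[6.87,0,0],[0,0,0],6],
    [[0,0,0],[0,-3,-0.92],6],
    [[0,0,0],[0,-3,-0.92],6],
    [[0,0,0],[0,-3,-0.92],6],
    [[0,0,0],[0,-3,-0.92],6],
    [[0,0,0],[0,-3,-0.92],6],
    [[0,0,0],[0,-3,-0.92],6],
    [[0,0,0],[0,-3,-0.92],6],
    [[0,0,0],[0,-3,-0.92],6]
  ],
  "force": 10
}}

```text
clock: 1.25
tool_pos: [0.3443, -0.3328, 0.2499]
eef_rot: [0.707, -0.02, -0.707, -0.02]
contact_force: [0.7, 0.4, 0.4]
opening: 0.683
```

Emit:
{"api": "drive_tool", "payload": {
  "deltas": [
    [[0,0,0],[0,-3,-0.92],6],
    [[0,0,0],[0,-3,-0.92],6],
    [[0,0,0],[0,-3,-0.92],6],
    [[0,0,0],[0,-3,-0.92],5],
    [[0,0,0],[0,-3,-0.92],5],
    [[0,0,0],[0,-3,-0.92],4],
    [[0,0,0],[0,-3,-0.92],4],
    [[0,0,0],[0,-3,-0.92],3.2],
    [[0,0,0],[0,-3,-0.92],3.2],
    [[0,0,0],[0,-3,-0.92],3.2],
    [[0,0,0],[0,-3,-0.92],3.2],
    [[0,0,0],[0,-3,-0.92],3.2]
  ]
}}

```text
clock: 2.25
tool_pos: [0.4746, 0.0207, 0.2498]
eef_rot: [0.707, -0.02, -0.707, -0.02]
contact_force: [1.3, -0.8, -0.1]
opening: 0.362
```

```bash
python3 - <<'E'
from h import *
s=r.get_state();print(s["clock"],s["q"].round(2),s["tool_pos"],s["opening"])
goto([.5445,.2123,.22],[.056,.998,0])
E
```

```text
2.25 [-0.15  0.5   0.02  2.01 -0.02  0.63 -1.75] [0.47456257 0.02073698 0.24978652] 0.36169004842625785
sg 1 turn [-1.7997e+02  0.0000e+00 -2.0000e-02] shift [ 2.98 19.52  5.91] rows 25.135243094021217 4.680583653762551
sg -1 turn [ 0.03 -0.01 -0.  ] shift [  2.98 -19.52  -5.91] rows 0.004421609129211198 4.680583653762551
```

Emit:
{"api": "drive_tool", "payload": {
  "deltas": [
    [[0,0,0],[0,-2.79,-0.84],3],
    [[0,0,0],[0,-2.79,-0.84],3],
    [[0,0,0],[0,-2.79,-0.84],3],
    [[0,0,0],[0,-2.79,-0.84],3],
    [[0,0,0],[0,-2.79,-0.85],3],
    [[0,0,0],[0,-2.79,-0.85],3],
    [[0,0,0],[0,-2.79,-0.85],3],
    [[0,0,0],[0,0,0],3],
    [[0,0,0],[0,0,0],3],
    [[0,0,0],[0,0,0],3]
  ]
}}

```text
clock: 3.08
tool_pos: [0.5438, 0.2098, 0.2494]
eef_rot: [-0.707, 0.02, 0.707, 0.019]
contact_force: [0.1, -0.6, -0.3]
opening: 0.34
```

```bash
python3 - <<'E'
from h import *
s=r.get_state();print(s["clock"],s["q"].round(2),s["tool_pos"],s["opening"])
d=r.snapshot("wrist");c=cam(d,s);cv2.imwrite("pics/w1.png",d["color"][:,:,::-1])
for p in ([.5445,.2123,.045],[.541,.1725,.08],[.535,.054,.08],[.5445,.2123,.21]):print(p,proj(c,p).round(0))
E
```

```text
3.0833 [-0.48  0.63  0.05  1.7  -0.04  0.81 -2.04] [0.54376778 0.20981157 0.24941397] 0.339529884702787
[0.5445, 0.2123, 0.045] [315. 170.]
[0.541, 0.1725, 0.08] [360. 180.]
[0.535, 0.054, 0.08] [494. 179.]
[0.5445, 0.2123, 0.21] [312. 235.]
```

View pics/w1.png

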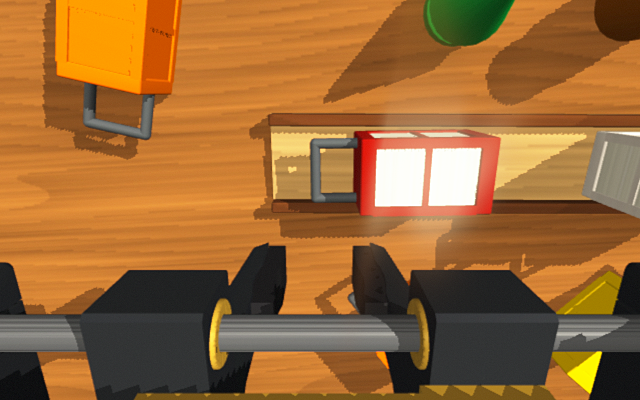

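The wrist view shows the bar at (316,171) against a predicted (315,170), and the roof edge at 359 against 360. The estimate is good, so I'll descend and grip lightly.

Emit:
{"api": "drive_tool", "payload": {
  "deltas": [
    [[0,0,0],[3,-0.15,-0.07],3],
    [[0,0,0],[3.5,0,0],3],
    [[0,0,0],[3.5,0,0],3],
    [[0,0,0],[3.5,0,0],3],
    [[0,0,0],[2.5,0,0],3],
    [[0,0,0],[2,0,0],3],
    [[0,0,0],[1.5,0,0],3],
    [[0,0,0],[1,0,0],3],
    [[0,0,0],[0.7,0,0],3],
    [[0,0,0],[0,0,0],3],
    [[0,0,0],[0,0,0],3]
  ],
  "force": 10
}}

```text
clock: 4.05
tool_pos: [0.5453, 0.2118, 0.0382]
eef_rot: [0.707, -0.02, -0.707, -0.02]
contact_force: [-0.6, -0.1, 0.4]
opening: 0.338
```

Emit:
{"api": "drive_tool", "payload": {
  "deltas": [
    [[0,0,0],[0,0,0],2],
    [[0,0,0],[0,0,0],1.5],
    [[0,0,0],[0,0,0],1],
    [[0,0,0],[0,0,0],0.5],
    [[0,0,0],[0,0,0],0],
    [[0,0,0],[0,0,0],0],
    [[0,0,0],[0,0,0],0],
    [[0,0,0],[0,0,0],0]
  ],
  "force": 10
}}

```text
clock: 4.72
tool_pos: [0.5454, 0.2127, 0.0384]
eef_rot: [0.707, -0.019, -0.706, -0.02]
contact_force: [-0.8, 0.8, 5.8]
opening: 0.106
```

```bash
python3 - <<'E'
import numpy as np
t=np.radians(np.arange(0,90.1,3)+12.34);R=16.38
x=-np.diff(R*np.sin(t));y=-np.diff(R*np.cos(t))
for i in range(0,30): print(f"[{x[i]:.2f},{y[i]:.2f}]",end=" ")
print(x.sum(),y.sum())
E
```

```text
[-0.83,0.21] [-0.82,0.25] [-0.81,0.29] [-0.79,0.33] [-0.77,0.37] [-0.75,0.41] [-0.73,0.45] [-0.70,0.49] [-0.68,0.53] [-0.65,0.56] [-0.62,0.59] [-0.59,0.63] [-0.55,0.66] [-0.52,0.68] [-0.48,0.71] [-0.44,0.73] [-0.40,0.76] [-0.36,0.78] [-0.32,0.79] [-0.28,0.81] [-0.24,0.82] [-0.20,0.84] [-0.15,0.84] [-0.11,0.85] [-0.06,0.86] [-0.02,0.86] [0.03,0.86] [0.07,0.85] [0.12,0.85] [0.16,0.84] -12.500956742067391 19.502176302478652
```

Emit:
{"api": "drive_tool", "payload": {
  "deltas": [
    [[0,0,0],[-0.83,0.21,0],0],
    [[0,0,0],[-0.82,0.25,0],0],
    [[0,0,0],[-0.81,0.29,0],0],
    [[0,0,0],[-0.79,0.33,0],0],
    [[0,0,0],[-0.77,0.37,0],0],
    [[0,0,0],[-0.75,0.41,0],0],
    [[0,0,0],[-0.73,0.45,0],0],
    [[0,0,0],[-0.7,0.49,0],0],
    [[0,0,0],[-0.68,0.53,0],0],
    [[0,0,0],[-0.65,0.56,0],0],
    [[0,0,0],[0,0,0],0]
  ],
  "force": 10
}}

```text
clock: 5.63
tool_pos: [0.5434, 0.1712, 0.1143]
eef_rot: [0.707, -0.021, -0.706, -0.02]
contact_force: [0.4, -0.9, -2.8]
opening: 0.1
```

```bash
python3 - <<'E'
from h import *
a=r.snapshot("side")["color"][90:290,200:440];b=r.snapshot("top")["color"][120:260,220:500]
a=cv2.resize(a,None,fx=2,fy=2);b=cv2.resize(b,(480,240))
cv2.imwrite("pics/c2.png",np.vstack([a,b])[:,:,::-1]);print(r.get_state()["opening"])
E
```

```text
0.10254888645225878
```

View pics/c2.png

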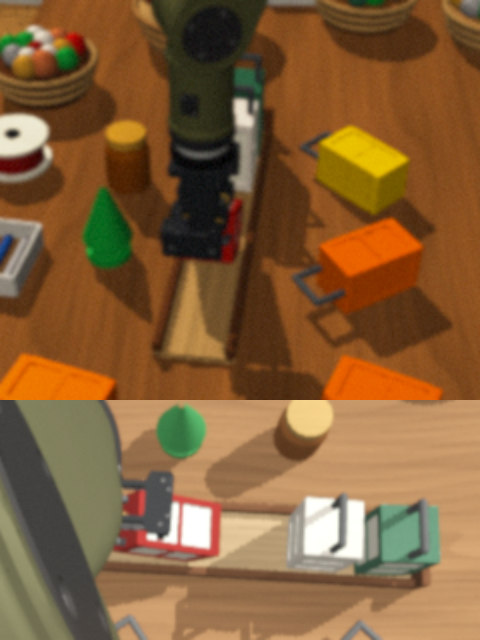

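The side and top crops show the lantern tilting about its base edge with the bar held. Continuing the arc.

Emit:
{"api": "drive_tool", "payload": {
  "deltas": [
    [[0,0,0],[-0.62,0.59,0],0],
    [[0,0,0],[-0.59,0.63,0],0],
    [[0,0,0],[-0.55,0.66,0],0],
    [[0,0,0],[-0.52,0.68,0],0],
    [[0,0,0],[-0.48,0.71,0],0],
    [[0,0,0],[-0.44,0.73,0],0],
    [[0,0,0],[-0.4,0.76,0],0],
    [[0,0,0],[-0.36,0.78,0],0],
    [[0,0,0],[-0.32,0.79,0],0],
    [[0,0,0],[-0.28,0.81,0],0],
    [[0,0,0],[0,0,0],0]
  ],
  "force": 8
}}

```text
clock: 6.65
tool_pos: [0.5389, 0.0996, 0.1592]
eef_rot: [0.707, -0.021, -0.707, -0.02]
contact_force: [0.2, -0.1, -1.3]
opening: 0.091
```

Emit:
{"api": "drive_tool", "payload": {
  "deltas": [
    [[0,0,0],[-0.24,0.82,0],0],
    [[0,0,0],[-0.2,0.84,0],0],
    [[0,0,0],[-0.15,0.84,0],0],
    [[0,0,0],[-0.11,0.85,0],0],
    [[0,0,0],[-0.06,0.7,0],0],
    [[0,0,0],[-0.02,0.7,0],0],
    [[0,0,0],[0.03,0.7,0],0],
    [[0,0,0],[0.05,0.7,0],0],
    [[0,0,0],[0.1,0.7,0],0],
    [[0,0,0],[0.1,0.6,0],0],
    [[0,0,0],[0,0,0],0],
    [[0,0,0],[0,0,0],0]
  ],
  "force": 8
}}

```text
clock: 7.65
tool_pos: [0.5345, 0.0272, 0.1635]
eef_rot: [-0.707, 0.02, 0.707, 0.02]
contact_force: [-0.1, 0.6, -4.7]
opening: 0.08
```

```bash
python3 - <<'E'
from h import *
s=r.get_state();print(s["clock"],s["tool_pos"],s["contact_force"],s["moment"],s["opening"])
a=r.snapshot("side")["color"][110:250,240:380];b=r.snapshot("top")["color"][120:260,300:500]
a=cv2.resize(a,None,fx=4,fy=4)[:360];b=cv2.resize(b,(560,220))
d=r.snapshot("wrist");cv2.imwrite("pics/w2.png",d["color"][:,:,::-1])
cv2.imwrite("pics/c3.png",np.vstack([a,b])[:,:,::-1])
E
```

```text
7.65 [0.53448925 0.02722188 0.16347217] [-0.0580345   0.5819179  -4.70872203] [0.07127573 0.00662746 0.00905534] 0.07993141077552085
```

View pics/c3.png

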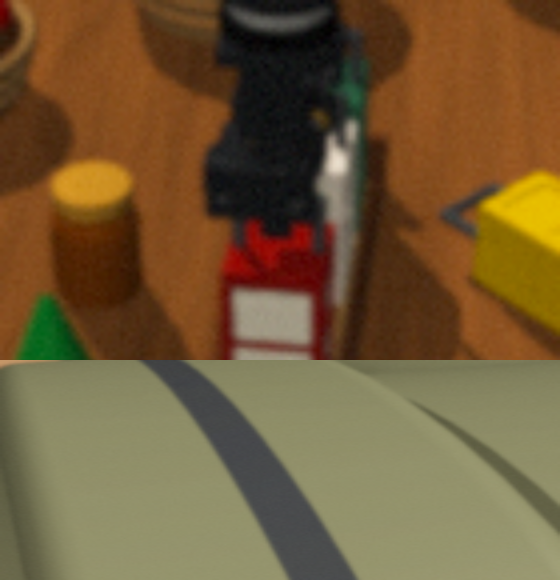

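View pics/w2.png

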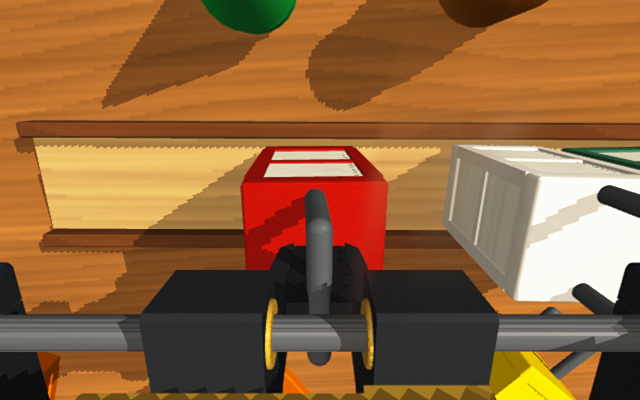

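The wrist view shows the lantern near upright, with its roof spanning u=243–386 and its foot u=262–357. White is clear to the right. Next I'll check tilt by comparing with the projection of an upright body.

```bash
python3 - <<'E'
from h import *
s=r.get_state();d=r.snapshot("wrist");c=cam(d,s)
e=np.array([.998,-.056,0]);l=np.array([.056,.998,0]);b=s["tool_pos"].copy()
for z in(.13,.01):
    for k in(-1,1):
        p=b+e*.035-k*l*.035;p[2]=z;print("upright",z,k,proj(c,p).round(1))
im=d["color"];h=cv2.cvtColor(im,cv2.COLOR_RGB2HSV)
m=((h[...,0]<6)|(h[...,0]>172))&(h[...,1]>150)&(h[...,2]>50)
for v in range(144,196,4):
    u=np.nonzero(m[v,200:430])[0]+200
    if len(u):print(v,u.min(),u.max())
E
```

```text
upright 0.13 -1 [245.2 174.5]
upright 0.13 1 [388.3 174.9]
upright 0.01 -1 [274.8 141.8]
upright 0.01 1 [360.8 142. ]
148 267 356
152 264 361
156 260 365
160 258 368
164 255 372
168 252 376
172 249 380
176 246 383
180 245 385
184 243 388
188 243 388
192 243 387
```

Emit:
{"api": "drive_tool", "payload": {
  "deltas": [
    [[0,0,0],[0.05,0,0],0],
    [[0,0,0],[0.05,0,0],0],
    [[0,0,0],[0.05,0,0],0],
    [[0,0,0],[0.05,0,0],0],
    [[0,0,0],[0,0,0],0],
    [[0,0,0],[0,0,0],0]
  ],
  "force": 4
}}

```text
clock: 8.35
tool_pos: [0.5346, 0.0277, 0.1616]
eef_rot: [-0.707, 0.02, 0.707, 0.02]
contact_force: [0.0, -0.5, -4.9]
opening: 0.087
```

```bash
cat >> h.py <<'E'
def look(name=None):
    s=r.get_state();d=r.snapshot("wrist");c=cam(d,s)
    if name: cv2.imwrite(name,d["color"][:,:,::-1])
    print(s["clock"],s["tool_pos"].round(4),s["contact_force"].round(1),s["opening"].round(3))
    e=np.array([.998,-.056,0]);l=np.array([.056,.998,0]);b=s["tool_pos"].copy()
    for z in(.13,.01):
        print("upright",z,[proj(c,[*(b+e*.035-k*l*.035)[:2],z]).round(1) for k in(-1,1)])
    h=cv2.cvtColor(d["color"],cv2.COLOR_RGB2HSV)
    m=((h[...,0]<6)|(h[...,0]>172))&(h[...,1]>150)&(h[...,2]>50)
    for v in range(140,198,4):
        u=np.nonzero(m[v,150:450])[0]+150
        if len(u):print((v,u.min(),u.max()),end=" ")
E
python3 -c "
from h import *
look()"
```

```text
Traceback (most recent call last):
  File "h.py", line 28, in look
    print(s["clock"],s["tool_pos"].round(4),s["contact_force"].round(1),s["opening"].round(3))
                                                                        ^^^^^^^^^^^^^^^^^^
AttributeError: 'float' object has no attribute 'round'
```

Emit:
{"api": "drive_tool", "payload": {
  "deltas": [
    [[0,0,0],[0.05,0,0],0],
    [[0,0,0],[0.05,0,0],0],
    [[0,0,0],[0.05,0,0],0],
    [[0,0,0],[0.05,0,0],0],
    [[0,0,0],[0,0,0],0],
    [[0,0,0],[0,0,0],0]
  ]
}}

```text
clock: 8.9
tool_pos: [0.5346, 0.0277, 0.1596]
eef_rot: [-0.707, 0.02, 0.707, 0.02]
contact_force: [0.3, -0.3, -4.1]
opening: 0.082
```

```bash
sed -i 's/,s\["opening"\].round(3)/,round(s["opening"],3)/' h.py; python3 -c "
from h import *
look()"
```

```text
8.9 [0.5346 0.0277 0.1596] [ 0.3 -0.3 -4.1] 0.082
upright 0.13 [array([243.4, 176.5]), array([389.7, 176.6])]
upright 0.01 [array([273.9, 142.5]), array([361.2, 142.6])]
(148, np.int64(270), np.int64(358)) (152, np.int64(266), np.int64(362)) (156, np.int64(262), np.int64(366)) (160, np.int64(259), np.int64(370)) (164, np.int64(256), np.int64(373)) (168, np.int64(253), np.int64(377)) (172, np.int64(250), np.int64(381)) (176, np.int64(247), np.int64(384)) (180, np.int64(246), np.int64(386)) (184, np.int64(244), np.int64(388)) (188, np.int64(243), np.int64(388)) (192, np.int64(244), np.int64(388)) (196, np.int64(244), np.int64(388))
```

Emit:
{"api": "drive_tool", "payload": {
  "deltas": [
    [[0,0,0],[0.05,0,0],0],
    [[0,0,0],[0.05,0,0],0],
    [[0,0,0],[0.05,0,0],0],
    [[0,0,0],[0.05,0,0],0],
    [[0,0,0],[0.05,0,0],0],
    [[0,0,0],[0.05,0,0],0],
    [[0,0,0],[0,0,0],0],
    [[0,0,0],[0,0,0],0]
  ]
}}

```text
clock: 9.62
tool_pos: [0.5348, 0.0279, 0.1568]
eef_rot: [0.707, -0.02, -0.707, -0.02]
contact_force: [-0.7, 0.4, -1.6]
opening: 0.083
```

```bash
python3 -c "
from h import *
look('pics/w3.png')"
```

```text
9.6167 [0.5348 0.0279 0.1568] [-0.7  0.4 -1.6] 0.083
upright 0.13 [array([242.3, 177.8]), array([390.9, 178. ])]
upright 0.01 [array([273.6, 143.1]), array([361.6, 143.2])]
(148, np.int64(270), np.int64(357)) (152, np.int64(266), np.int64(362)) (156, np.int64(263), np.int64(366)) (160, np.int64(260), np.int64(370)) (164, np.int64(257), np.int64(373)) (168, np.int64(254), np.int64(377)) (172, np.int64(251), np.int64(380)) (176, np.int64(247), np.int64(384)) (180, np.int64(247), np.int64(386)) (184, np.int64(244), np.int64(389)) (188, np.int64(244), np.int64(389)) (192, np.int64(244), np.int64(389)) (196, np.int64(244), np.int64(388))
```

View pics/w3.png

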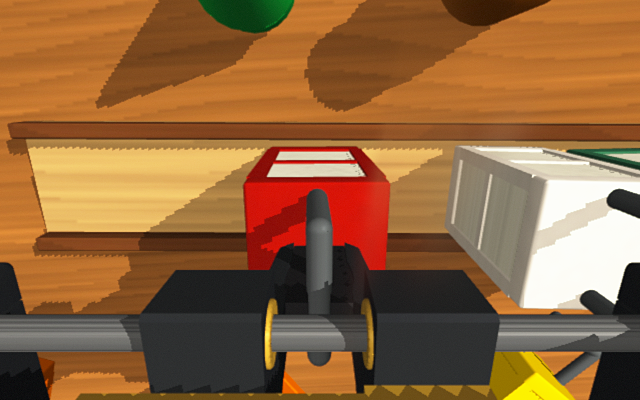

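Red's base is now on the floor (load shared, −1.6 N), with its foot at u=270–357 and white's near foot edge at u≈447–462. I'll open briefly so it settles flat, then regrip firmly.

Emit:
{"api": "drive_tool", "payload": {
  "deltas": [
    [[0,0,0],[0,0,0],1.2],
    [[0,0,0],[0,0,0],1.6],
    [[0,0,0],[0,0,0],1.8],
    [[0,0,0],[0,0,0],1.8],
    [[0,0,0],[0,0,0],1.8],
    [[0,0,0],[0,0,0],1.8]
  ]
}}

```text
clock: 10.17
tool_pos: [0.5348, 0.0275, 0.1567]
eef_rot: [0.707, -0.02, -0.707, -0.02]
contact_force: [0.0, -0.2, -1.4]
opening: 0.205
```

```bash
python3 -c "
from h import *
look()
s=r.get_state();c=cam(r.snapshot('wrist'),s)
print()
for n,u,v in(('white far',462,147),('white near',447,230),('red far R',358,147),('red far L',270,147)):print(n,ray(c,u,v,.01).round(4))"
```

```text
10.1667 [0.5348 0.0275 0.1567] [ 0.  -0.2 -1.4] 0.205
upright 0.13 [array([242.1, 177.9]), array([390.8, 178. ])]
upright 0.01 [array([273.5, 143.1]), array([361.5, 143.2])]
(148, np.int64(269), np.int64(356)) (152, np.int64(264), np.int64(361)) (156, np.int64(260), np.int64(363)) (160, np.int64(257), np.int64(366)) (164, np.int64(253), np.int64(369)) (168, np.int64(249), np.int64(372)) (172, np.int64(245), np.int64(375)) (176, np.int64(241), np.int64(378)) (180, np.int64(240), np.int64(378)) (184, np.int64(237), np.int64(381)) (188, np.int64(237), np.int64(382)) (192, np.int64(237), np.int64(381)) (196, np.int64(238), np.int64(381)) 
white far [ 0.5602 -0.0892  0.01  ]
white near [ 0.4896 -0.0807  0.01  ]
red far R [ 0.5648 -0.0064  0.01  ]
red far L [0.5686 0.0636 0.01  ]
```

Emit:
{"api": "drive_tool", "payload": {
  "deltas": [
    [[0,0,0],[-0.4,-0.33,0],1.8],
    [[0,0,0],[0,0,0],1.8],
    [[0,0,0],[0,0,0],1.3],
    [[0,0,0],[0,0,0],1.0],
    [[0,0,0],[0,0,0],0.7],
    [[0,0,0],[0,0,0],0.3],
    [[0,0,0],[0,0,0],0],
    [[0,0,0],[0,0,0],0]
  ],
  "force": 20
}}

```text
clock: 10.93
tool_pos: [0.5349, 0.0313, 0.1607]
eef_rot: [0.707, -0.02, -0.707, -0.02]
contact_force: [-0.7, 1.0, 3.0]
opening: 0.093
```

Emit:
{"api": "drive_tool", "payload": {
  "deltas": [
    [[0,0,0],[0,0,0],0],
    [[0,0,0],[0,0,0],0],
    [[0,0,0],[-0.05,0,0],0],
    [[0,0,0],[-0.05,0,0],0],
    [[0,0,0],[0,0,0],0]
  ],
  "force": 45
}}

```text
clock: 11.35
tool_pos: [0.534, 0.0304, 0.161]
eef_rot: [-0.706, 0.02, 0.708, 0.02]
contact_force: [0.7, -0.5, -3.6]
opening: 0.089
```

```bash
python3 -c "
from h import *
look()"
```

```text
11.35 [0.534  0.0304 0.161 ] [ 0.7 -0.5 -3.6] 0.089
upright 0.13 [array([243.9, 175.8]), array([389.1, 175.8])]
upright 0.01 [array([273.9, 141.9]), array([360.8, 142. ])]
(148, np.int64(273), np.int64(362)) (152, np.int64(269), np.int64(366)) (156, np.int64(266), np.int64(369)) (160, np.int64(263), np.int64(372)) (164, np.int64(259), np.int64(376)) (168, np.int64(256), np.int64(379)) (172, np.int64(253), np.int64(382)) (176, np.int64(251), np.int64(385)) (180, np.int64(249), np.int64(387)) (184, np.int64(247), np.int64(389)) (188, np.int64(248), np.int64(389)) (192, np.int64(248), np.int64(388)) (196, np.int64(248), np.int64(388))
```

Emit:
{"api": "drive_tool", "payload": {
  "deltas": [
    [[0,0,0],[0,0.3,0],0],
    [[0,0,0],[0,0.6,0],0],
    [[0,0,0],[0,0.7,0],0],
    [[0,0,0],[0,0.7,0],0],
    [[0,0,0],[0,0.7,0],0],
    [[0,0,0],[0,0.7,0],0],
    [[0,0,0],[0,0.7,0],0],
    [[0,0,0],[0,0.7,0],0],
    [[0,0,0],[0,0.6,0],0],
    [[0,0,0],[0,0.4,0],0],
    [[0,0,0],[0,0.2,0],0],
    [[0,0,0],[0,0,0],0]
  ]
}}

```text
clock: 12.4
tool_pos: [0.5312, -0.0325, 0.1616]
eef_rot: [0.707, -0.02, -0.707, -0.02]
contact_force: [0.6, 0.4, -4.9]
opening: 0.085
```

```bash
python3 -c "
from h import *
look('pics/w4.png')"
```

```text
12.4 [ 0.5312 -0.0325  0.1616] [ 0.6  0.4 -4.9] 0.085
upright 0.13 [array([244.2, 175.6]), array([388.8, 175.6])]
upright 0.01 [array([274.2, 142.2]), array([360.8, 142.2])]
(148, np.int64(274), np.int64(364)) (152, np.int64(270), np.int64(367)) (156, np.int64(267), np.int64(370)) (160, np.int64(264), np.int64(374)) (164, np.int64(260), np.int64(377)) (168, np.int64(257), np.int64(380)) (172, np.int64(254), np.int64(384)) (176, np.int64(251), np.int64(386)) (180, np.int64(249), np.int64(388)) (184, np.int64(248), np.int64(389)) (188, np.int64(248), np.int64(389)) (192, np.int64(248), np.int64(389)) (196, np.int64(249), np.int64(389))
```

View pics/w4.png

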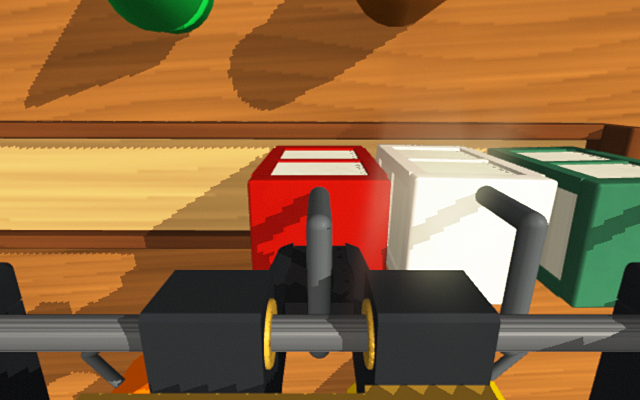

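The wrist view shows red upright. Its foot's right edge is at u≈363 and white's foot edge at u≈378, so about 10 mm of gap remains. Creeping in.

Emit:
{"api": "drive_tool", "payload": {
  "deltas": [
    [[0,0,0],[0.05,0.1,0],0],
    [[0,0,0],[0,0.15,0],0],
    [[0,0,0],[0,0.15,0],0],
    [[0,0,0],[0,0.1,0],0],
    [[0,0,0],[0,0.1,0],0],
    [[0,0,0],[0,0,0],0]
  ]
}}

```text
clock: 12.95
tool_pos: [0.5309, -0.0382, 0.1611]
eef_rot: [0.707, -0.02, -0.707, -0.02]
contact_force: [0.8, 0.3, -4.3]
opening: 0.09
```

```bash
cat >> h.py <<'E'
def gap():
    s=r.get_state();d=r.snapshot("wrist");c=cam(d,s);im=d["color"].astype(int)
    print(round(s["clock"],2),s["tool_pos"].round(4),s["contact_force"].round(1),s["moment"].round(2))
    for v in range(152,270,12):
        print(v,[tuple(im[v,u]) if 0 else "".join("R" if a>b+50 and a>c_+50 else "W" if min(a,b,c_)>120 else "." for a,b,c_ in im[v,350:420])][0])
E
python3 -c "
from h import *
gap()"
```

```text
12.95 [ 0.5309 -0.0382  0.1611] [ 0.8  0.3 -4.3] [ 0.03  0.03 -0.02]
152 WWWW.RRRRRRRRRRRRRR.........WWWWWWWWWWWWWWWWWWWWWWWWWWWWWWWWWWWWWWWWWW
164 WWWWWWWWWWWWRRRRRRRRRRRRRRRRR...........WWWWWWWWWWWWWWWWWWWWWWWWWWWWWW
176 RRRRRRRRRRRRRRRRRRRRRRRRRRRRRRRRRRRRR.WWWWWWWWWWWWWWWWWWWWWWWWWWWWWWWW
188 RRRRRRRRRRRRRRRRRRRRRRRRRRRRRRRRRRRRRRRRRWWWWWWWWWWWWWWWWWWWWWWWWWWWWW
200 RRRRRRRRRRRRRRRRRRRRRRRRRRRRRRRRRRRRRRRR.WWWWWWWWWWWWWWWWWWWWWWWWWWWWW
212 RRRRRRRRRRRRRRRRRRRRRRRRRRRRRRRRRRRRRRR.WWWWWWWWWWWWWWWWWWWWWWWWWWWWWW
224 RRRRRRRRRRRRRRRRRRRRRRRRRRRRRRRRRRRRRRR.WWWWWWWWWWWWWWWWWWWWWWWWWWWWWW
236 RRRRRRRRRRRRRRRRRRRRRRRRRRRRRRRRRRRRR..WWWW..WWWWWWWWWWWWWWWWWWWWWWWWW
248 .........RRRRRRRRRRRRRRRRRRRRRRRRRRRR.WW......WWWWWWWWWWWWWWWWWWWWWWWW
260 ...............RRRRRRRRRRRRRRRRRRRRR.W.......WWWWWWWWWWWWWWWWWWWWWWWWW
```

Emit:
{"api": "drive_tool", "payload": {
  "deltas": [
    [[0,0,0],[0,0.05,0],0],
    [[0,0,0],[0,0.05,0],0],
    [[0,0,0],[0,0.05,0],0],
    [[0,0,0],[0,0.05,0],0],
    [[0,0,0],[0,0,0],0]
  ]
}}

```text
clock: 13.42
tool_pos: [0.5308, -0.04, 0.1611]
eef_rot: [-0.707, 0.02, 0.707, 0.02]
contact_force: [0.5, -0.6, -4.6]
opening: 0.085
```

```bash
python3 -c "
from h import *
s=r.get_state();d=r.snapshot('wrist');im=d['color']
print(s['contact_force'],s['moment'],s['tool_pos'])
a=cv2.resize(im[135:285,330:440],None,fx=5,fy=4,interpolation=cv2.INTER_CUBIC)
cv2.imwrite('pics/c5.png',a[:,:,::-1])"
```

```text
[ 0.48059679 -0.55867759 -4.60622334] [ 0.0293519   0.02526683 -0.01634914] [ 0.53080582 -0.04003401  0.16110185]
```

View pics/c5.png

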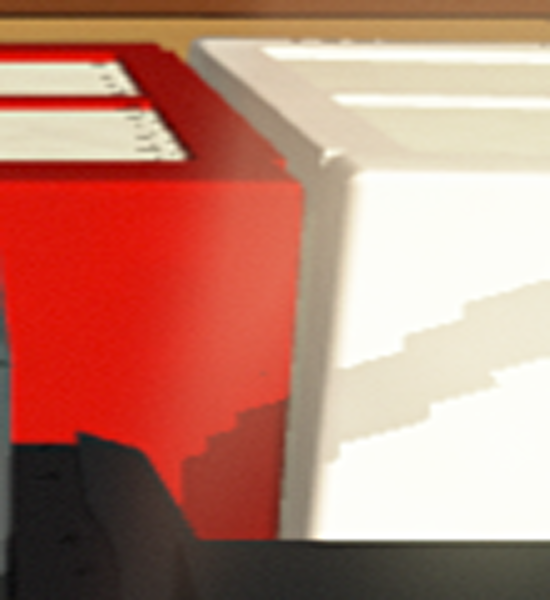

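The crop shows a gap of about 3–4 mm left, slightly narrower on the robot side. Continuing to first contact.

Emit:
{"api": "drive_tool", "payload": {
  "deltas": [
    [[0,0,0],[0,0.05,0],0],
    [[0,0,0],[0,0.05,0],0],
    [[0,0,0],[0,0.05,0],0],
    [[0,0,0],[0,0.05,0],0],
    [[0,0,0],[0,0.05,0],0],
    [[0,0,0],[0,0,0],0]
  ]
}}

```text
clock: 13.97
tool_pos: [0.5307, -0.0424, 0.1611]
eef_rot: [0.707, -0.02, -0.707, -0.02]
contact_force: [0.2, -0.2, -4.8]
opening: 0.088
```

Emit:
{"api": "drive_tool", "payload": {
  "deltas": [
    [[0,0,0],[0,0.04,0],0],
    [[0,0,0],[0,0.04,0],0],
    [[0,0,0],[0,0,0],0],
    [[0,0,0],[0,0,0],0]
  ]
}}

```text
clock: 14.3
tool_pos: [0.5308, -0.0429, 0.1612]
eef_rot: [0.707, -0.02, -0.707, -0.02]
contact_force: [-0.4, 1.4, -4.2]
opening: 0.086
```

```bash
cat >> h.py <<'E'
def edge(name=None):
    s=r.get_state();d=r.snapshot('wrist');im=d['color']
    print(s['contact_force'].round(2),s['moment'].round(3),s['tool_pos'].round(4))
    h=cv2.cvtColor(im,cv2.COLOR_RGB2HSV)
    red=((h[...,0]<8)|(h[...,0]>170))&(h[...,1]>110)
    g=np.abs(np.diff(cv2.GaussianBlur(im,(1,3),0).astype(int).sum(2),axis=1))
    for v in(174,186,195,205,215,225,235,245,255):
        u=np.nonzero(red[v,330:440])[0].max()+330; w=np.nonzero(im[v,u:440].min(1)>185)[0]
        print((v,int(u),int(w.min()+u) if len(w) else None),end=' ')
    if name: cv2.imwrite(name,cv2.resize(im[135:285,330:440],None,fx=5,fy=4,interpolation=cv2.INTER_CUBIC)[:,:,::-1])
E
python3 -c "
from h import *
edge('pics/c6.png')"
```

```text
[-0.43  1.41 -4.16] [ 0.309 -0.024 -0.023] [ 0.5308 -0.0429  0.1612]
(174, 385, 389) (186, 389, 394) (195, 389, 394) (205, 388, 393) (215, 388, 392) (225, 387, 391) (235, 386, 390) (245, 386, 389) (255, 385, 389)
```

Contact is felt: Fy is 1.4 N and the moment jumped to 0.31 N·m. Setting down and releasing.

Emit:
{"api": "drive_tool", "payload": {
  "deltas": [
    [[0,0,0],[0,0,0],0],
    [[0,0,0],[0.05,0,0],0],
    [[0,0,0],[0.05,0,0],0],
    [[0,0,0],[0.05,0,0],0],
    [[0,0,0],[0,0,0],0],
    [[0,0,0],[0,0,0],1.0],
    [[0,0,0],[0,0,0],1.3],
    [[0,0,0],[0,0,0],1.8],
    [[0,0,0],[0,0,0],2.2],
    [[0,0,0],[0,0,0],2.2]
  ],
  "force": 5
}}

```text
clock: 15.18
tool_pos: [0.5307, -0.0435, 0.1595]
eef_rot: [0.707, -0.02, -0.707, -0.02]
contact_force: [0.0, 0.2, -0.1]
opening: 0.248
```

```bash
python3 -c "
from h import *
look();print();edge('pics/c7.png')"
```

```text
15.1833 [ 0.5307 -0.0435  0.1595] [ 0.   0.2 -0.1] 0.248
upright 0.13 [array([243.3, 176.6]), array([389.7, 176.6])]
upright 0.01 [array([273.8, 142.6]), array([361.1, 142.6])]
(148, np.int64(272), np.int64(360)) (152, np.int64(268), np.int64(365)) (156, np.int64(265), np.int64(368)) (160, np.int64(261), np.int64(371)) (164, np.int64(258), np.int64(374)) (168, np.int64(254), np.int64(375)) (172, np.int64(251), np.int64(376)) (176, np.int64(248), np.int64(376)) (180, np.int64(246), np.int64(375)) (184, np.int64(244), np.int64(386)) (188, np.int64(244), np.int64(386)) (192, np.int64(245), np.int64(386)) (196, np.int64(245), np.int64(386)) 
[ 0.3  -0.52 -0.1 ] [0.009 0.013 0.031] [ 0.5307 -0.0435  0.1596]
(174, 378, 388) (186, 387, 394) (195, 386, 393) (205, 386, 392) (215, 385, 391) (225, 385, 390) (235, 383, 390) (245, 383, 389) (255, 382, 388)
```

View pics/c7.png

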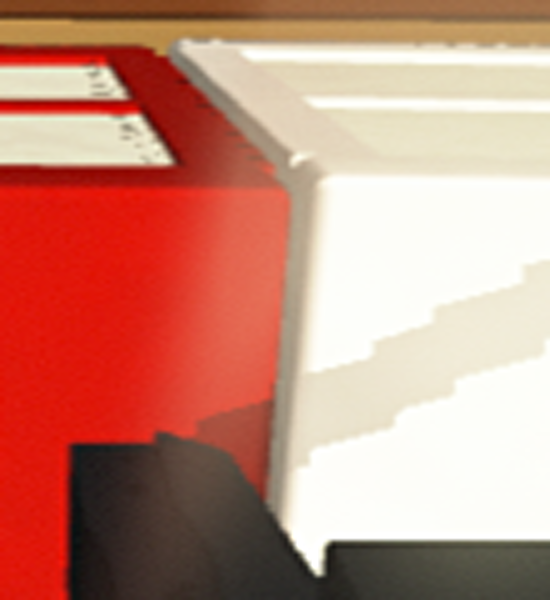

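Released and standing; about 2 mm of seam remains at the roof edge, part of it bevel. I'll regrip now that it sits flat and press it home gently.

Emit:
{"api": "drive_tool", "payload": {
  "deltas": [
    [[0,0,0],[-0.15,-0.06,0],2.0],
    [[0,0,0],[0,0,0],1.5],
    [[0,0,0],[0,0,0],1.2],
    [[0,0,0],[0,0,0],0.9],
    [[0,0,0],[0,0,0],0.6],
    [[0,0,0],[0,0,0],0],
    [[0,0,0],[0,0,0],0],
    [[0,0,0],[0,0,0],0]
  ],
  "force": 40
}}

```text
clock: 15.95
tool_pos: [0.5308, -0.0423, 0.1612]
eef_rot: [0.707, -0.02, -0.707, -0.02]
contact_force: [-0.9, 1.4, 2.1]
opening: 0.088
```

Emit:
{"api": "drive_tool", "payload": {
  "deltas": [
    [[0,0,0],[0,0.06,0],0],
    [[0,0,0],[0,0.05,0],0],
    [[0,0,0],[0,0.05,0],0],
    [[0,0,0],[0,0,0],0]
  ]
}}

```text
clock: 16.28
tool_pos: [0.5308, -0.0436, 0.1614]
eef_rot: [0.707, -0.019, -0.707, -0.02]
contact_force: [-0.2, 3.0, 4.8]
opening: 0.092
```

```bash
python3 -c "
from h import *
look();print();edge()"
```

```text
16.2833 [ 0.5308 -0.0436  0.1614] [-0.2  3.   4.8] 0.092
upright 0.13 [array([244.3, 175.6]), array([389.1, 175.8])]
upright 0.01 [array([274.4, 142.3]), array([361.1, 142.4])]
(148, np.int64(273), np.int64(360)) (152, np.int64(269), np.int64(365)) (156, np.int64(266), np.int64(369)) (160, np.int64(263), np.int64(372)) (164, np.int64(259), np.int64(375)) (168, np.int64(256), np.int64(378)) (172, np.int64(253), np.int64(376)) (176, np.int64(251), np.int64(385)) (180, np.int64(249), np.int64(376)) (184, np.int64(248), np.int64(389)) (188, np.int64(248), np.int64(388)) (192, np.int64(248), np.int64(388)) (196, np.int64(248), np.int64(388)) 
[-0.3   2.78  6.  ] [ 0.716  0.155 -0.077] [ 0.5308 -0.0436  0.1614]
(174, 384, 388) (186, 389, 394) (195, 388, 393) (205, 388, 392) (215, 387, 391) (225, 387, 390) (235, 385, 389) (245, 385, 389) (255, 384, 388)
```

Emit:
{"api": "drive_tool", "payload": {
  "deltas": [
    [[0,0,0],[-0.06,0,0],0],
    [[0,0,0],[-0.04,0.05,0],0],
    [[0,0,0],[0,0.05,0],0],
    [[0,0,0],[0,0,0],0],
    [[0,0,0],[0,0,0],0]
  ]
}}

```text
clock: 16.8
tool_pos: [0.5302, -0.0454, 0.1618]
eef_rot: [-0.707, 0.02, 0.707, 0.02]
contact_force: [1.0, 0.6, -2.7]
opening: 0.093
```

```bash
python3 -c "
from h import *
look();print();edge()"
```

```text
16.8 [ 0.5302 -0.0454  0.1618] [ 1.   0.6 -2.7] 0.093
upright 0.13 [array([244.3, 175.4]), array([388.8, 175.5])]
upright 0.01 [array([274.2, 142. ]), array([360.8, 142.1])]
(148, np.int64(270), np.int64(360)) (152, np.int64(267), np.int64(364)) (156, np.int64(264), np.int64(367)) (160, np.int64(261), np.int64(371)) (164, np.int64(258), np.int64(374)) (168, np.int64(255), np.int64(376)) (172, np.int64(252), np.int64(376)) (176, np.int64(250), np.int64(384)) (180, np.int64(248), np.int64(378)) (184, np.int64(247), np.int64(388)) (188, np.int64(247), np.int64(387)) (192, np.int64(247), np.int64(387)) (196, np.int64(247), np.int64(387)) 
[ 0.97  1.19 -3.06] [ 0.383  0.046 -0.022] [ 0.5302 -0.0454  0.1618]
(174, 383, 386) (186, 388, 392) (195, 387, 391) (205, 387, 390) (215, 386, 389) (225, 386, 389) (235, 384, 388) (245, 384, 387) (255, 383, 387)
```

Contact persists (moment 0.38 N·m) and the seam is down to bevel size. Any further push would move white, so I'll set down and release.

Emit:
{"api": "drive_tool", "payload": {
  "deltas": [
    [[0,0,0],[0.04,0,0],0],
    [[0,0,0],[0.04,0,0],0],
    [[0,0,0],[0.04,0,0],0],
    [[0,0,0],[0,0,0],0],
    [[0,0,0],[0,0,0],1.0],
    [[0,0,0],[0,0,0],1.3],
    [[0,0,0],[0,0,0],1.8],
    [[0,0,0],[0,0,0],2.2],
    [[0,0,0],[0,0,0],2.6],
    [[0,0,0],[0,0,0],3.0],
    [[0,0,0],[0,0,0],3.0]
  ],
  "force": 5
}}

```text
clock: 17.82
tool_pos: [0.5306, -0.0455, 0.1609]
eef_rot: [0.707, -0.02, -0.707, -0.02]
contact_force: [-0.5, 0.4, -0.1]
opening: 0.34
```

Emit:
{"api": "drive_tool", "payload": {
  "deltas": [
    [[0,0,0],[-0.5,0,0],3],
    [[0,0,0],[-1,0,0],3],
    [[0,0,0],[-1.5,0,0],3],
    [[0,0,0],[-2,0,0],3],
    [[0,0,0],[-3,0,0],3],
    [[0,0,0],[-3,0,0],3],
    [[0,0,0],[-3,0,0],3],
    [[0,0,0],[0,0,0],3],
    [[0,0,0],[0,0,0],3]
  ]
}}

```text
clock: 18.57
tool_pos: [0.5316, -0.0452, 0.3034]
eef_rot: [0.709, -0.02, -0.705, -0.02]
contact_force: [-0.1, 0.9, -1.0]
opening: 0.341
```

```bash
python3 -c "
from h import *
s=r.get_state();d=r.snapshot('wrist');print(s['tool_pos'],s['contact_force'])
cv2.imwrite('pics/w8.png',cv2.resize(d['color'][100:300,200:560],None,fx=2.2,fy=2.2,interpolation=cv2.INTER_CUBIC)[:,:,::-1])"
```

```text
[ 0.53158565 -0.04522474  0.30343873] [-0.11066014  0.92378861 -1.00112149]
```

View pics/w8.png

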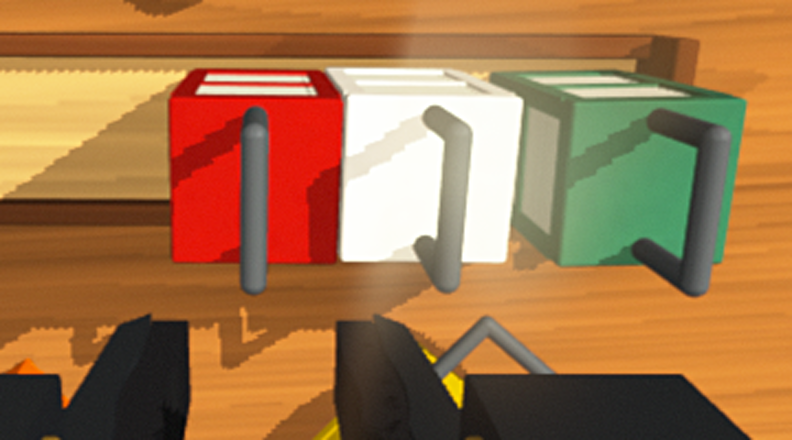

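The wrist view shows red upright with its roof flush against white's at crop u≈340, square with the rail, and white and green both standing. I'll back off sideways for a clear top view to check that white was not shifted.

Emit:
{"api": "drive_tool", "payload": {
  "deltas": [
    [[0,0,0],[-1,-1.5,0],3],
    [[0,0,0],[-1,-2.5,0],3],
    [[0,0,0],[0,-3,0],3],
    [[0,0,0],[0,-3,0],3],
    [[0,0,0],[0,-3,0],3],
    [[0,0,0],[0,-3,0],3],
    [[0,0,0],[0,-3,0],3],
    [[0,0,0],[0,-3,0],3],
    [[0,0,0],[0,-3,0],3],
    [[0,0,0],[0,-2,0],3],
    [[0,0,0],[0,0,0],3],
    [[0,0,0],[0,0,0],3]
  ]
}}

```text
clock: 19.62
tool_pos: [0.5445, 0.2253, 0.3194]
eef_rot: [-0.706, 0.019, 0.708, 0.018]
contact_force: [1.1, -0.4, 0.1]
opening: 0.341
```

```bash
python3 -c "
from h import *
o=cv2.imread('pics/top1.png');n=r.snapshot('top')['color'][:,:,::-1].copy();
f=lambda i:cv2.resize(i[165:240,300:490],None,fx=4,fy=3.9,interpolation=cv2.INTER_CUBIC)
cv2.imwrite('pics/t9.png',np.vstack([f(o),f(n)]))
ga=lambda i:cv2.cvtColor(i,cv2.COLOR_BGR2GRAY).astype(np.float32)
for nm,(a,b,c,d) in dict(white=(178,212,405,432),green=(180,225,442,472),lane_end=(205,232,455,475)).items():
    t=ga(o)[a:b,c:d];R_=cv2.matchTemplate(ga(n)[a-8:b+8,c-8:d+8],t,cv2.TM_CCOEFF_NORMED);k=np.unravel_index(R_.argmax(),R_.shape);print(nm,'dv,du',k[0]-8,k[1]-8,R_.max())"
```

```text
white dv,du 0 0 0.99215347
green dv,du 0 0 0.99841726
lane_end dv,du 0 0 0.9987552
```

White and green show zero pixel shift. One numeric check of the seam and squareness in the clear top view:

```bash
python3 -c "
from h import *
d=r.snapshot('top');c=cam(d);im=d['color'];h=cv2.cvtColor(im,cv2.COLOR_RGB2HSV)
m=(((h[...,0]<8)|(h[...,0]>170))&(h[...,1]>130)&(h[...,2]>60));k=np.zeros_like(m);k[165:225,345:425]=1;m=(m&k).astype(np.uint8)
n,l,st,_=cv2.connectedComponentsWithStats(m);i=1+st[1:,4].argmax();print(st[i])
for v in range(178,212,6):
    u=np.nonzero(l[v]==i)[0]
    if len(u):print(v,u.min(),u.max(),ray(c,u.max()+1,v,.13)[:2].round(4),[tuple(map(int,p)) for p in im[v,u.max()-1:u.max()+6]])
ct=max(cv2.findContours((l==i).astype(np.uint8),0,2)[0],key=cv2.contourArea);print(cv2.minAreaRect(ct))
"
```

```text
[ 358  176   39   42 1025]
178 363 396 [ 0.56   -0.0782] [(206, 96, 78), (199, 109, 89), (196, 160, 142), (224, 216, 204), (248, 247, 236), (255, 255, 244), (255, 255, 244)]
184 360 396 [ 0.5473 -0.0777] [(205, 72, 67), (197, 88, 82), (191, 163, 153), (235, 231, 220), (255, 255, 246), (255, 255, 252), (255, 255, 253)]
190 363 395 [ 0.5348 -0.0751] [(192, 65, 60), (189, 65, 61), (175, 92, 86), (178, 158, 148), (210, 202, 191), (221, 214, 203), (222, 216, 205)]
196 363 395 [ 0.5223 -0.0746] [(158, 53, 49), (155, 58, 53), (157, 111, 102), (202, 195, 184), (246, 246, 235), (255, 255, 248), (255, 255, 250)]
202 362 395 [ 0.5098 -0.0741] [(158, 51, 48), (155, 58, 54), (158, 117, 108), (207, 201, 191), (248, 249, 239), (255, 255, 249), (255, 255, 250)]
208 360 395 [ 0.4975 -0.0736] [(157, 52, 46), (155, 67, 61), (165, 136, 126), (214, 209, 201), (248, 248, 240), (255, 255, 248), (255, 255, 248)]
((377.13507080078125, 196.52886962890625), (37.00724411010742, 40.549041748046875), 2.6025619506835938)
```

```bash
python3 -c "
from plant import r
print(r.finish_job())"
```

```text
the job is handed in; nothing more can be done
None
```

The red lantern now stands upright on its base in the lane, closed up against the white one, and the job is handed in. The arm finished at about 20 s of the 51 s allowed.

**What I did:** I gripped the red lantern's handle bar lightly and swung it up about its base edge. I let it settle on its base, regripped firmly, and carried or slid it along until light contact with the white lantern was felt. After releasing, a seam of about 2 mm remained, so I regripped once to close it, then released and backed away.

**Last checks:**
- **Seam:** in the final top view red runs straight into white with no dark gap. The view resolves about 2 mm per pixel.
- **Squareness:** red's yaw reads about 2.6°, against about 3.2° for the lane.
- **Standing lanterns:** white and green show no whole-pixel shift from the start. One wrist-camera reading during the last push hinted that white might have moved about 1 mm, which the top view could not confirm or rule out.
- **Forces:** contact readings between moves stayed at about 6 N or less.

**Not checked:** white looked turned by a degree or so against red, so any seam may be uneven by about a millimetre. I could not view the last comparison picture (viewer limit reached), so those final checks are numeric only. I did not measure the jar and the tree after the job, but the arm never went near them.

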